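Open the paint jar on the model railway

ROBOT

A 6-joint arm with a two-finger parallel gripper is mounted at the origin on the work surface. World frame = base frame: x ahead of the robot, y to its left, z up, the work surface at z = 0. Lengths are in m, angles in rad, forces in N, time in s.
With the tool pointing down it reaches from about 0.35 to 0.85 m from the base axis. Payload 8.1 kg.
Tool frame: the origin (TCP) lies at the very end of the fingers, on their centre line; the grasp point (between the pads) lies 19 mm behind it; z points along the fingers, y is the line along which they close (so a half turn about z gives the same grasp; the last joint's range is limited). The gripper opens to 93 mm and grips with 3 to 60 N. Pads are 15 mm wide; open, the fingers measure 128 mm over their backs; the gripper's body (75 mm by 188 mm) begins 65 mm behind the grasp point.
Start: joints at [-1.203, 0.13, 1.488, -0, 1.523, -0.085], TCP at [0.263, -0.54, 0.219] pointing down, gripper open.
Joint ranges: [-2.96, 2.96], [-0.89, 2.26], [0.02, 2.5], [-1.34, 4.48], [0, 2.73], [-2.66, 2.66]. Speed limits (rad/s): [2.39, 2.39, 2.79, 3.14, 3.14, 3.14].

INTERFACE

Orientations are given as a rotation vector (axis times angle).
In Python, from plant import monitor, eyes, ticket gives the robot as it stands.
- The arm moves only by the tool arm_command, never from a script. Its argument "deltas" is a list that holds one entry, the list of rows, each a list of 6 numbers: the shift along the world's x, y, z in cm, then the turn, a rotation vector about the world's x, y, z in degrees. In form: [[[tx, ty, tz, rx, ry, rz], ...]]. A call has 1 to 12 rows; each row shifts and turns the commanded pose from where the row before left it; what a row does not reach is not made up. A row lasts 1/12 s, in which the tool goes at most 41.7 mm and 7.16 degrees, less where a joint would pass 70% of its speed; a pose out of reach is approached as far as the arm can. A call is refused whole if a number of a shift passes 4.17 or a number of a turn 7.16, either way. A call with a gripper value outside its range is refused whole. "gripper" is the opening, from -1 (shut) to 1 (fully open), set as the call begins (left out, the last holds). The fingers move at their own pace and stop on an object; "squeeze" is the grip in N (left out, the last holds). Time passes only in rows, so rows that do not move let the fingers close. It gives the time, the measured TCP pose, the force, the opening and the grip force at its end, in the units of the state.
- monitor.read_state(): the state, without advancing time (a new reading comes with each control period).
- eyes.read_camera(name): name is "scene" or "side" or "wrist"; returns the picture (480x640x3 uint8, blue, green, red); there is no depth.
- eyes.camera_model(name): a dict with "fx", "fy", "cx", "cy" (pixels), "k1" (the pictures are not rectified: a ray, as slopes to the right and down, at radius r is drawn at 1 + k1 r^2 times it, then the intrinsics apply), "rvec" (rotation vector, rad) and "tvec" (3), from world to camera coordinates, as OpenCV has them. Camera axes: x right, y down, z forward; pixel columns grow to the right and rows downward; lengths in m; the calibration is good to about 2 mm. A picture is of the moment at which its call begins: read the wrist's pose just before it. camera_model takes no time and is no camera call; for the wrist camera it gives the pose at the moment of the call.
- ticket.close_job(): hands the job in; it is judged then, once.
The state is a dict: "t": time; "q": joint angles; "dq": joint speeds; "joint_torque": joint torques, N m; "tool_pos": TCP position; "orientation": TCP orientation; "force": force on the tool from outside, world axes, zero at the start; "wrist_torque": the same for the moment, N m; "opening": finger opening in m; "gripper_force": force on a finger pad.
Only numpy, scipy, OpenCV 4.12 (cv2) and the standard library are available. Lean on these libraries where they do the work, as an engineer would, in place of code of your own. Each camera call takes 0.05 s, during which the arm holds its last target. There are 200 camera calls.

TASK

Lift the little red-roofed cottage off the yellow cap of the blue paint jar and, without dropping it, set it upright in the middle of its grey building plot. Then unscrew the tight cap anticlockwise while the wooden stand braces the jar, stop turning as soon as the threads let go (about a sixth of a turn, never more than a quarter turn), and lift the cap straight up. Finish while still holding the cap in the gripper, level and still, centred above the jar with its lower rim about 20 mm clear of the top of the open jar, with the jar still fully down in its stand and the wagons, fir trees, brush and green bottle left where they are.

Things in the scene. Friction and masses are not known exactly. Their poses are not given: they have to be found in the camera images.
- stand: Fixed light-wood jar stand, 87 x 87 mm, 20 mm high, with a square nest 63 mm wide inside, its floor 6 mm above the table. It braces the square jar against turning, about 1.5 mm of play a side. Origin: centre of its underside, on the table; z up. It stands left or right of the robot's centre line, the plot on the other side.
- plot: Fixed grey paved building plot, 100 (x) x 90 (y) mm, 4 mm thick. Origin: centre of its underside, on the table; its top is 4 mm above that.
- jar: Loose square opaque blue jar, 60 x 60 mm, flat shoulder 62 mm above its foot, about 0.4 kg, sides along the stand's. Origin: centre of underside. Neck 34 mm across up to 79 mm, with two lug ledges (43 mm across) at its lip that hold the cap. In the mouth a white sealing insert with a raised bar, its top 84.5 mm above the jar's origin.
- cap: Loose yellow twist-off cap, 52 mm across, 22 mm high, 0.05 kg, red stripe along its +x radius. Origin: centre of its open lower rim, which is 67 mm above the jar's origin (5 mm above the shoulder) when screwed on. It does not rise while turned (2 mm play); free after 1.0 to 1.2 rad anticlockwise from above. Turning takes 0.3 N m; grip with 60 N or more. Lifted too early it carries the jar along.
- seal (a joint): Angle in rad by which the sealing insert, driven by the cap (up to 0.1 rad lost motion), has turned in the jar: 0 tight, grows as the cap is unscrewed (anticlockwise from above), threads let go at about 1.0, must never pass 1.6 (stop at 2.0). It stays put once the cap is lifted off.
- cottage: Loose model cottage with cream walls and a red gable roof, 46 mm long (x, the ridge's direction) and 36 mm wide (y), upright walls 32 mm high at the eaves (roof 39 x 48 mm at the eaves), ridge at 47 mm, about 0.07 kg. Origin: centre of its underside. At the start it stands on the cap's top, turned any way.
- box_wagon: Bystander: loose red box wagon, 33 x 110 mm, 41 mm high, standing on the straight track at the far side. Origin: centre of its underside, 12 mm above the table.
- tank_wagon: Bystander: loose yellow tank wagon, 30 x 110 mm, 39 mm high, on the same track. Origin: centre of its underside, 12 mm above the table.
- fir_a: Bystander: loose dark green model fir, 36 mm across, about 75 mm high, between the stand and the plot. Origin: centre of its foot.
- fir_b: Bystander: loose dark green model fir, 40 mm across, about 85 mm high, in front of the track. Origin: centre of its foot.
- brush: Bystander: loose paint brush, 170 mm long, lying on the table at the left. Origin: on the table under its middle.
- bottle: Bystander: loose small green bottle, 36 mm across, 75 mm high, standing at the right. Origin: centre of its underside.
There are look-alikes about, which are no part of the job. There is more than one size of the cottage; the job needs the smallest.

How it is judged:
On the way, in this order (a step that is already met when the one before it is completed fails the run):
1. the cottage stands upright and released on the grey plot (horizontal distance between cottage and plot below 0.025 m and angle between cottage's own z axis and vertical below 0.1 rad and z of cottage in the frame of plot below 0.008 m and contact force between the fingers and cottage below 0.1 N and linear speed of cottage below 0.02 m/s), for 0.2 s.
2. the gripped cap is unscrewed until its threads let go, the jar fully down in its stand (value of joint seal above 0.95 rad and contact force between the fingers and cap above 2 N and z of jar in the frame of stand below 0.009 m and angle between jar's own z axis and vertical below 0.06 rad and horizontal distance between jar and stand below 0.006 m), for 0.1 s.
At the end, for the whole second after the job is handed in: Gripper holds the cap still, level (7 deg), within 15 mm of the jar axis, rim 86 to 130 mm above the jar foot, not touching the jar; insert turned 0.95 to 1.6 rad; jar upright, down in its stand (3 mm); cottage upright, released, within 25 mm of plot centre; bystanders within 30 mm (all of step 1 and all of step 2 and value of joint seal below 1.6 rad and z of cap in the frame of jar between 0.086 and 0.13 m and horizontal distance between cap and jar below 0.015 m and angle between cap's own z axis and vertical below 0.12 rad and linear speed of cap below 0.02 m/s and contact force between cap and jar below 0.1 N and distance of each of box_wagon, tank_wagon, fir_a, fir_b, brush, bottle from where it was at the start of the episode below 0.03 m); the arm keeps its last pose, push and grip.
It fails at once if the jar is pulled up out of its seat in the stand (z of jar in the frame of stand above 0.014 m).
It fails at once if the cap is turned past a quarter turn (value of joint seal above 1.6 rad).
It fails at once if the cottage is dropped or thrown (linear speed of cottage above 0.5 m/s and contact force between the fingers and cottage below 0.1 N).
It fails at once if a wagon, fir, the brush or the bottle is knocked away or over (distance of any of box_wagon, tank_wagon, fir_a, fir_b, brush, bottle from where it was at the start of the episode above 0.03 m or angle between any of box_wagon, tank_wagon, fir_a, fir_b, bottle's own z axis and vertical above 0.5 rad).
It also fails if it takes over 58 s, if anything falls off the work surface, if the arm or the gripper's body presses on something with over 40 N, if the wrist force passes 120 N, or if a joint passes its speed limit or range.

## Working session

There is one attempt and no reset: what is moved stays moved. The work goes in short steps, Python scripts to look and compute and a tool call to move; the robot and the scene stay as the last step left them, time stands still between calls to the robot, and variables do not carry over. Pictures are saved under pics/ and viewed, at most 14 in all, crops included, and the job is handed in when it is done.

Besides the shell and the picture viewer there is one more tool, called as name(argument=value, ...), one argument or row to a line, values as JSON. arm_command: Moves the arm, as the interface text tells. Its arguments: {"type":"object","properties":{"deltas":{"type":"array"},"gripper":{"type":"number"},"squeeze":{"type":"number"}},"required":["deltas"]}

```bash
mkdir -p pics; cat > h.py <<'E'
import numpy as np, cv2
from plant import monitor, eyes, ticket
def snap(n,f):
    m=eyes.camera_model(n); im=np.asarray(eyes.read_camera(n)); cv2.imwrite('pics/'+f,im); return im,m
def ray(m,u,v):
    x=(u-m['cx'])/m['fx']; y=(v-m['cy'])/m['fy']; a,b=x,y
    for _ in range(30):
        s=1+m['k1']*(a*a+b*b); a,b=x/s,y/s
    R=cv2.Rodrigues(np.array(m['rvec'],float))[0]; t=np.array(m['tvec'],float).ravel()
    return -R.T@t, R.T@np.array([a,b,1.])
def atz(m,u,v,z):
    c,d=ray(m,u,v); return c+d*(z-c[2])/d[2]
def tri(m1,p1,m2,p2):
    c1,d1=ray(m1,*p1);c2,d2=ray(m2,*p2)
    s=np.linalg.lstsq(np.c_[d1,-d2],c2-c1,rcond=None)[0]
    a,b=c1+d1*s[0],c2+d2*s[1]; return (a+b)/2,np.linalg.norm(a-b)
def proj(m,P):
    R=cv2.Rodrigues(np.array(m['rvec'],float))[0]; p=R@np.array(P,float)+np.array(m['tvec'],float).ravel()
    a,b=p[0]/p[2],p[1]/p[2]; s=1+m['k1']*(a*a+b*b); return np.array([m['fx']*a*s+m['cx'],m['fy']*b*s+m['cy']])
E
python3 - <<'E'
from h import *
for n in ('scene','side'):
    im,m=snap(n,n+'0.png'); print(n,{k:np.round(v,3).tolist() for k,v in m.items()})
s=monitor.read_state(); print(s['t'],s['tool_pos'],s['orientation'],s['opening'])
E
```

```text
scene {'fx': 582.787, 'fy': 582.787, 'cx': 324.57, 'cy': 239.195, 'k1': -0.113, 'rvec': [2.248, 0.996, -0.366], 'tvec': [-0.414, -0.262, 1.692]}
side {'fx': 620.811, 'fy': 620.811, 'cx': 319.637, 'cy': 245.973, 'k1': -0.13, 'rvec': [0.523, -2.687, 1.183], 'tvec': [0.572, 0.212, 1.603]}
0.1 [ 0.26232014 -0.53905321  0.21769379] [-3.05982255e+00 -7.04869630e-01  3.77534362e-04] 0.09306791770102092
```

View pics/scene0.png

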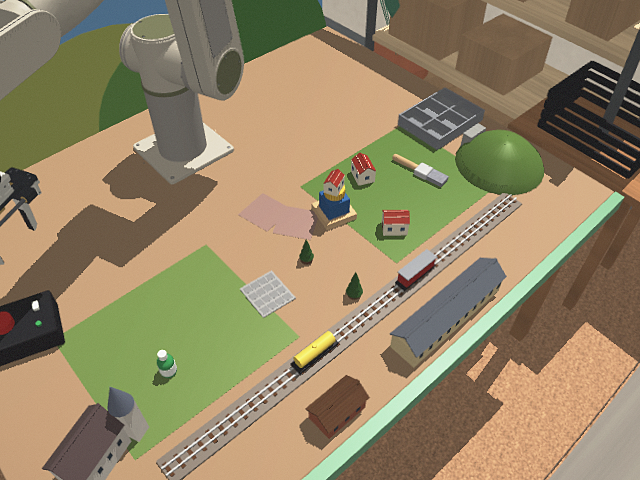

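View pics/side0.png

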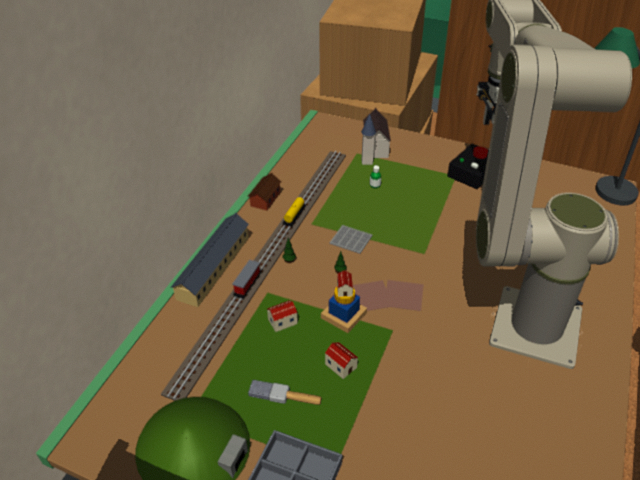

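The scene view shows the jar with the cottage at about (335,198), the plot at (268,293), fir_a at (306,250) and larger look-alike cottages at (363,168) and (396,222). In the side view the jar is at (344,300) and the plot at (351,238). I'll enlarge both.

```bash
python3 - <<'E'
from h import *
a=cv2.imread('pics/scene0.png')[160:320,230:390]; b=cv2.imread('pics/side0.png')[220:340,285:405]
cv2.imwrite('pics/c1.png',np.hstack([cv2.resize(a,(480,480),interpolation=2)[:, :400] if 0 else cv2.resize(a,(400,400),interpolation=2),cv2.resize(b,(400,400),interpolation=2)]))
a=cv2.imread('pics/scene0.png')[165:235,300:370]; b=cv2.imread('pics/side0.png')[265:335,310:380]
cv2.imwrite('pics/c2.png',np.hstack([cv2.resize(a,(400,400),interpolation=2),cv2.resize(b,(400,400),interpolation=2)]))
E
```

```text
(no output)
```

View pics/c1.png

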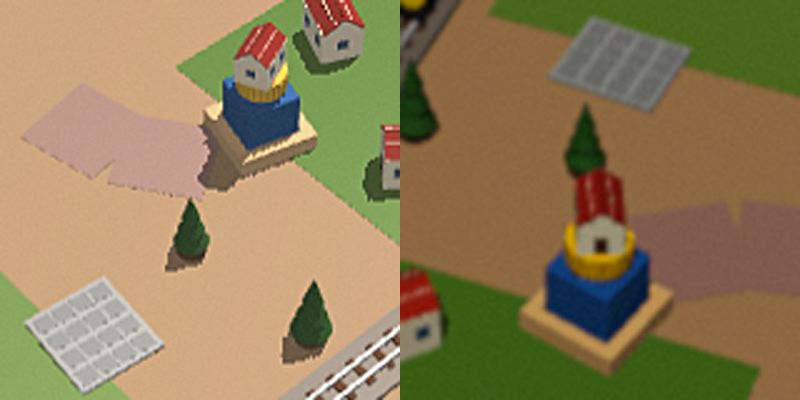

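View pics/c2.png

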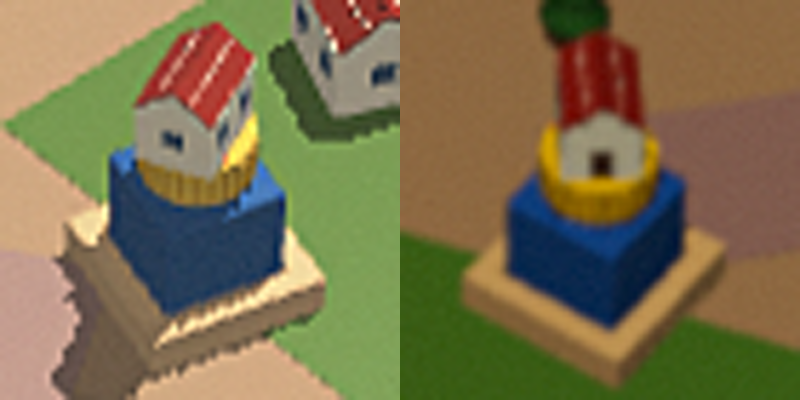

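```bash
cat > m1.py <<'E'
from h import *
A=eyes.camera_model('scene');B=eyes.camera_model('side')
f=lambda p,s,o:(p[0]/s+o[0]-.3,p[1]/s+o[1]-.3)
s1=lambda *p:f(p,2.5,(230,160)); b1=lambda x,y:f((x-400,y),400/120,(285,220))
s2=lambda *p:f(p,400/70,(300,165)); b2=lambda x,y:f((x-400,y),400/70,(310,265))
r=lambda v:np.round(v,4)
for L,m,pts in (('sc',A,[s1(27,322),s1(103,278),s1(163,346),s1(85,391)]),('sd',B,[b1(593,17),b1(692,48),b1(652,110),b1(550,74)])):
    P=np.array([atz(m,*p,.004) for p in pts]); print('plot',L,r(P[:,:2]).tolist(),r(P.mean(0)))
for L,m,pts in (('sc',A,[s2(65,225),s2(325,280),s2(155,350)]),('sd',B,[b2(463,275),b2(725,243),b2(615,365)])):
    P=np.array([atz(m,*p,.02) for p in pts]); print('stand',L,r(P[:,:2]).tolist(),r((P[0]+P[1])/2))
for L,m,pts in (('sc',A,[s2(182,93),s2(207,22)]),('sd',B,[b2(605,35),b2(598,118)])):
    print('ridge',L,[r(atz(m,*p,.142)[:2]).tolist() for p in pts])
# firs
print('firA top',tri(A,s1(190,200),B,b1(585,105)),'foot',atz(A,*s1(191,258),0),atz(B,*b1(585,178),0))
E
python3 m1.py
```

```text
plot sc [[0.5187, -0.178], [0.5257, -0.0921], [0.6247, -0.101], [0.6154, -0.1855]] [ 0.5711 -0.1391  0.004 ]
plot sd [[0.6185, -0.1888], [0.5202, -0.1818], [0.5265, -0.0907], [0.6266, -0.1013]] [ 0.573  -0.1406  0.004 ]
stand sc [[0.4341, 0.1174], [0.5383, 0.1814], [0.5186, 0.0958]] [0.4862 0.1494 0.02  ]
stand sd [[0.5408, 0.1811], [0.4361, 0.118], [0.4578, 0.2053]] [0.4885 0.1496 0.02  ]
ridge sc [[0.4995, 0.1272], [0.474, 0.1654]]
ridge sd [[0.4947, 0.1275], [0.4798, 0.1761]]
firA top (array([ 0.55606073, -0.00411868,  0.07520869]), np.float64(0.0033495691687414056)) foot [ 0.5611709  -0.01123606  0.        ] [0.55248164 0.00605451 0.        ]
```

The jar stands at about (0.487,0.150), the plot centre is about (0.572,-0.140) with a yaw of -5°, and the cottage ridge points about 114°. Next I'll move above the cottage and look with the wrist camera.

arm_command(
  deltas=[
    [[0.94,2.87,0.34,0,0,3.67],[0.94,2.87,0.34,0,0,3.67],[0.94,2.87,0.34,0,0,3.67],[0.94,2.87,0.34,0,0,3.67],[0.94,2.87,0.34,0,0,3.67],[0.94,2.87,0.34,0,0,3.67],[0.94,2.87,0.34,0,0,3.67],[0.94,2.87,0.34,0,0,3.67],[0.94,2.87,0.34,0,0,3.67],[0.94,2.87,0.34,0,0,3.67],[0.94,2.87,0.34,0,0,3.67],[0.94,2.87,0.34,0,0,3.67]],
  ],
  gripper=1,
)

```text
t: 1.1
tool_pos: [0.3753, -0.1936, 0.2593]
orientation: [-2.571, -1.805, 0.0]
force: [0.1, 1.2, 0.1]
opening: 0.0929
gripper_force: 0.0
```

arm_command(
  deltas=[
    [[0.94,2.87,0.34,0,0,3.67],[0.94,2.87,0.34,0,0,3.67],[0.94,2.87,0.34,0,0,3.67],[0.94,2.87,0.34,0,0,3.67],[0.94,2.87,0.34,0,0,3.67],[0.94,2.87,0.34,0,0,3.67],[0.94,2.87,0.34,0,0,3.67],[0.94,2.87,0.34,0,0,3.67],[0.94,2.87,0.34,0,0,3.67],[0.94,2.87,0.34,0,0,3.67],[0.94,2.87,0.34,0,0,3.67],[0,0,0,0,0,0]],
  ],
)

```text
t: 2.1
tool_pos: [0.4793, 0.1248, 0.2967]
orientation: [-1.783, -2.585, -0.002]
force: [-0.2, 0.3, 0.2]
opening: 0.0928
gripper_force: 0.0
```

```bash
cat >> h.py <<'E'
from scipy.spatial.transform import Rotation as Ro
def st():
    s=monitor.read_state(); R=Ro.from_rotvec(s['orientation']).as_matrix()
    print('t',round(s['t'],2),'pos',np.round(s['tool_pos'],4),'yaw_y',round(np.degrees(np.arctan2(R[1,1],R[0,1])),2),'z',np.round(R[:,2],4),'q',np.round(s['q'],3),'F',np.round(s['force'],1),'open',round(s['opening'],4),'gf',np.round(s['gripper_force'],1)); return s
E
python3 - <<'E'
from h import *
st(); im,m=snap('wrist','w0.png'); c,d=ray(m,320,240);print(c,d, m['fx'],m['k1'])
print(proj(m,[.487,.1495,.142]))
import json; json.dump({k:np.array(v).tolist() for k,v in m.items()},open('w0.json','w'))
E
```

```text
t 2.1 pos [0.4793 0.1248 0.2967] yaw_y 20.79 z [-1.0e-04  1.9e-03 -1.0e+00] q [ 0.15  -0.175  1.648  0.002  1.668 -0.213] F [-0.2  0.3  0.2] open 0.0928 gf 0.0
[0.44973793 0.20403473 0.46308246] [ 0.10699291 -0.28126688 -0.95364693] 362.05973360559386 -0.006559303297320378
[337.11131447 200.62425964]
```

View pics/w0.png

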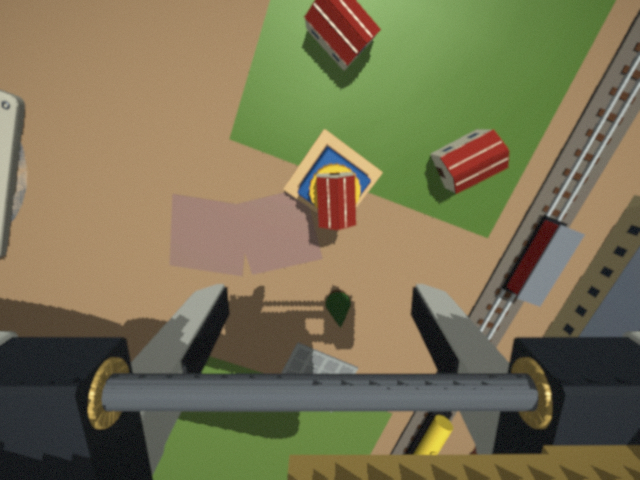

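The wrist view shows the cottage on the cap at about (336,201), with the plot and fir_a between the fingers. I'll enlarge it.

```bash
python3 - <<'E'
import cv2
a=cv2.imread('pics/w0.png')[125:245,270:390]
cv2.imwrite('pics/c3.png',cv2.resize(a,(600,600),interpolation=2))
E
```

```text
(no output)
```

View pics/c3.png

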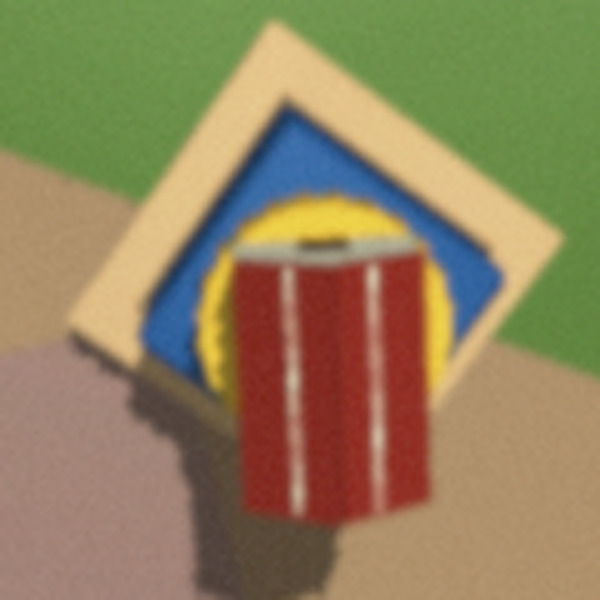

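```bash
python3 - <<'E'
from h import *; import json
m=json.load(open('w0.json'))
w=lambda x,y:(x/5+270-.4,y/5+125-.4)
g=lambda p,z:atz(m,*w(*p),z)[:2]
E=np.array([g(p,.127) for p in [(234,262),(418,258),(430,496),(245,513)]]);r=lambda v:np.round(v,4).tolist()
print('eaves',r(E),'c',r(E.mean(0)),'sz',[np.linalg.norm(E[i]-E[i-1]) for i in range(4)])
d=E[0]+E[1]-E[2]-E[3];print('ridge ang',np.degrees(np.arctan2(d[1],d[0])))
R=np.array([g(p,.142) for p in [(330,262),(334,524)]]);print('ridge',r(R),r(R.mean(0)),np.degrees(np.arctan2(*(R[0]-R[1])[::-1])),np.linalg.norm(R[0]-R[1]))
S=[g(p,.02) for p in [(68,325),(565,240),(275,20)]];print('stand',r(S),r((S[0]+S[1])/2))
J=[g(p,.068) for p in [(143,335),(503,280),(287,98)]];print('jar',r(J),r((J[0]+J[1])/2))
for p in [(195,330),(455,330),(325,190)]: print('cap',g(p,.092))
E
```

```text
eaves [[0.4627, 0.1607], [0.4942, 0.1735], [0.5136, 0.1323], [0.4816, 0.1165]] c [0.4881, 0.1457] sz [np.float64(0.048086226476656446), np.float64(0.033949005529306235), np.float64(0.04553395756929892), np.float64(0.03567829892258432)]
ridge ang 114.12920264828549
ridge [[0.478, 0.1687], [0.4963, 0.1243]] [0.4871, 0.1465] 112.36433759230101 0.048021909317324564
stand [[0.4341, 0.1181], [0.5401, 0.1804], [0.4561, 0.2031]] [0.4871, 0.1492]
jar [[0.4519, 0.1312], [0.5211, 0.1702], [0.4634, 0.1894]] [0.4865, 0.1507]
cap [0.46147654 0.14034879]
cap [0.51159089 0.15932237]
cap [0.47617046 0.1762302 ]
```

arm_command(
  deltas=[
    [[0.4,1.1,-1.5,0,0,1.2],[0.4,1.1,-1.5,0,0,1.2],[0,0,-1.5,0,0,0],[0,0,-1.5,0,0,0],[0,0,-1.5,0,0,0],[0,0,0,0,0,0],[0,0,0,0,0,0],[0,0,0,0,0,0]],
  ],
)

```text
t: 2.82
tool_pos: [0.4869, 0.142, 0.2227]
orientation: [1.741, 2.615, 0.0]
force: [0.3, -0.1, 1.1]
opening: 0.093
gripper_force: 0.0
```

```bash
python3 -c "
from h import *
st()"
```

```text
t 2.82 pos [0.4869 0.142  0.2227] yaw_y 22.69 z [ 6.e-04 -0.e+00 -1.e+00] q [ 0.183 -0.125  1.737 -0.     1.529 -0.213] F [ 0.3 -0.1  1.1] open 0.093 gf 0.0
```

arm_command(
  deltas=[
    [[0.05,0.43,-2,0,0,0.6],[0,0,-2,0,0,0],[0,0,-2,0,0,0],[0,0,-2,0,0,0],[0,0,-2,0,0,0],[0,0,-1.4,0,0,0],[0,0,-0.7,0,0,0],[0,0,0,0,0,0],[0,0,0,0,0,0],[0,0,0,0,0,0],[0,0,0,0,0,0]],
  ],
)

```text
t: 3.73
tool_pos: [0.4884, 0.1471, 0.1025]
orientation: [1.725, 2.623, 0.003]
force: [0.6, -0.2, -0.9]
opening: 0.0929
gripper_force: 0.0
```

```bash
python3 -c "
from h import *
st()
A,m=snap('scene','s1.png');B,m=snap('side','b1.png')
cv2.imwrite('pics/c4.png',np.hstack([cv2.resize(A[150:240,290:380],(400,400),interpolation=2),cv2.resize(B[245:335,300:390],(400,400),interpolation=2)]))"
```

```text
t 3.73 pos [0.4884 0.1471 0.1025] yaw_y 23.35 z [ 2.6e-03  5.0e-04 -1.0e+00] q [ 0.192 -0.028  1.869  0.     1.298 -0.216] F [ 0.6 -0.2 -0.9] open 0.0929 gf 0.0
```

View pics/c4.png

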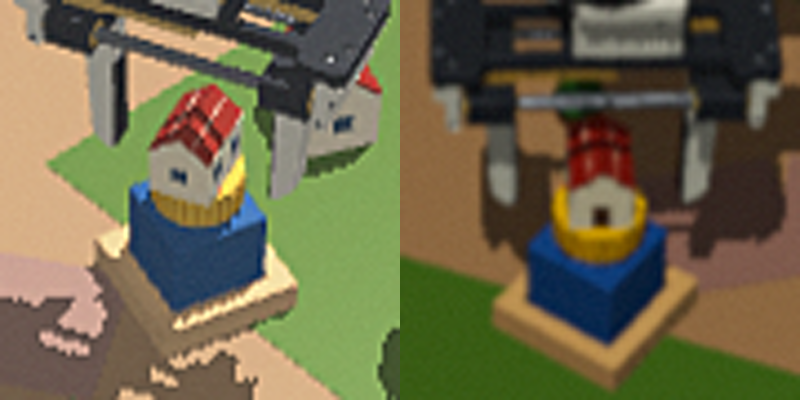

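The open fingers straddle the cottage evenly: in the side half they are at x≈500 and 697, with the cottage at 600. Closing with 15 N.

arm_command(
  deltas=[
    [[0,0,0,0,0,0],[0,0,0,0,0,0],[0,0,0,0,0,0],[0,0,0,0,0,0],[0,0,0,0,0,0],[0,0,0,0,0,0],[0,0,0,0,0,0],[0,0,0,0,0,0],[0,0,0,0,0,0],[0,0,0,0,0,0]],
  ],
  gripper=-1,
  squeeze=15,
)

```text
t: 4.67
tool_pos: [0.4872, 0.1469, 0.1008]
orientation: [-1.726, -2.625, 0.0]
force: [0.5, 0.0, 0.1]
opening: 0.0359
gripper_force: 15.0
```

```bash
python3 -c "
from h import *
st()"
```

```text
t 4.67 pos [0.4872 0.1469 0.1008] yaw_y 23.35 z [-1.e-04 -0.e+00 -1.e+00] q [ 0.192 -0.027  1.871  0.     1.297 -0.216] F [0.5 0.  0.1] open 0.0359 gf 15.0
```

Gripped at 36 mm. Now lift and carry to the plot.

arm_command(
  deltas=[
    [[0,0,0.5,0,0,0],[0,0,1,0,0,0],[0,0,1.5,0,0,0],[0,0,2,0,0,0],[0,0,2,0,0,0],[0,0,1.5,0,0,0],[0,0,0.5,0,0,0],[0,0,0,0,0,0]],
  ],
)

```text
t: 5.33
tool_pos: [0.4884, 0.1471, 0.1932]
orientation: [1.724, 2.623, 0.004]
force: [-0.2, -0.8, -0.1]
opening: 0.0361
gripper_force: 15.0
```

arm_command(
  deltas=[
    [[0.35,-1.2,0,0,0,2.6],[0.71,-2.4,0,0,0,5.1],[0.71,-2.4,0,0,0,5.1],[0.71,-2.4,0,0,0,5.1],[0.71,-2.4,0,0,0,5.1],[0.71,-2.4,0,0,0,5.1],[0.71,-2.4,0,0,0,5.1],[0.71,-2.4,0,0,0,5.1],[0.71,-2.4,0,0,0,5.1],[0.71,-2.4,0,0,0,5.1],[0.71,-2.4,0,0,0,5.1],[0.71,-2.4,0,0,0,5.1]],
  ],
)

```text
t: 6.33
tool_pos: [0.5683, -0.1301, 0.1893]
orientation: [-0.211, -3.132, -0.001]
force: [0.3, 0.2, -1.3]
opening: 0.0361
gripper_force: 15.0
```

arm_command(
  deltas=[
    [[0.35,-1.2,0,0,0,2.6],[0,0,0,0,0,0],[0,0,0,0,0,0],[0,0,0,0,0,0]],
  ],
)

```text
t: 6.67
tool_pos: [0.5717, -0.1403, 0.1898]
orientation: [-0.149, -3.136, -0.001]
force: [0.3, -0.2, -1.1]
opening: 0.0363
gripper_force: 15.0
```

```bash
python3 -c "
from h import *
st()
A,m=snap('scene','s2.png');B,m=snap('side','b2.png')
cv2.imwrite('pics/c5.png',np.hstack([cv2.resize(A[150:350,190:390],(400,400),interpolation=2),cv2.resize(B[160:340,270:450],(400,400),interpolation=2)]))"
```

```text
t 6.67 pos [ 0.5717 -0.1403  0.1898] yaw_y 84.57 z [-1.6e-03  9.0e-04 -1.0e+00] q [-0.328  0.116  1.556  0.     1.471 -1.804] F [ 0.3 -0.2 -1.1] open 0.0363 gf 15.0
```

View pics/c5.png

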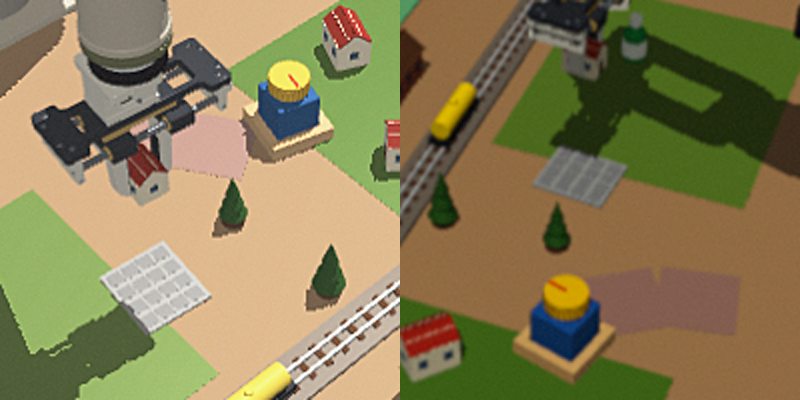

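The cottage is held upright, heading for the plot, and the cap is now bare (scene crop at (289,79), side crop at (567,290)). Lowering.

arm_command(
  deltas=[
    [[0,0,-1,0,0,0],[0,0,-2,0,0,0],[0,0,-2.5,0,0,0],[0,0,-2.5,0,0,0],[0,0,-2.5,0,0,0],[0,0,-2.5,0,0,0],[0,0,-2,0,0,0],[0,0,-1.2,0,0,0],[0,0,-0.7,0,0,0],[0,0,-0.4,0,0,0],[0,0,0,0,0,0],[0,0,0,0,0,0]],
  ],
)

```text
t: 7.77
tool_pos: [0.5732, -0.1413, 0.019]
orientation: [0.146, 3.137, -0.001]
force: [0.5, 0.2, -0.5]
opening: 0.0354
gripper_force: 15.0
```

arm_command(
  deltas=[
    [[0,0,-0.1,0,0,0],[0,0,-0.1,0,0,0],[0,0,-0.1,0,0,0],[0,0,-0.1,0,0,0],[0,0,0,0,0,0],[0,0,0,0,0,0]],
  ],
)

```text
t: 8.27
tool_pos: [0.5722, -0.1411, 0.0138]
orientation: [-0.147, -3.138, -0.0]
force: [-0.6, -0.3, -0.5]
opening: 0.0357
gripper_force: 15.0
```

```bash
python3 -c "
from h import *
st()
A=eyes.camera_model('scene');B=eyes.camera_model('side')
a=(289/2+190-.25,79/2+150-.25); b=(167/400*180+270-.3,288/400*180+160-.3)
print(tri(A,a,B,b),atz(A,*a,.095),atz(B,*b,.095))"
```

```text
t 8.27 pos [ 0.5722 -0.1411  0.0138] yaw_y 84.65 z [-1.e-04  0.e+00 -1.e+00] q [-0.329  0.292  1.696 -0.     1.154 -1.806] F [-0.6 -0.3 -0.5] open 0.0357 gf 15.0
(array([0.48911647, 0.14616836, 0.09490691]), np.float64(0.0011683325742277986)) [0.48976054 0.14631795 0.095     ] [0.48865185 0.14582262 0.095     ]
```

arm_command(
  deltas=[
    [[0,0,-0.1,0,0,0],[0,0,-0.1,0,0,0],[0,0,-0.1,0,0,0],[0,0,-0.05,0,0,0],[0,0,0,0,0,0],[0,0,0,0,0,0],[0,0,0,0,0,0]],
  ],
)

```text
t: 8.85
tool_pos: [0.5723, -0.1411, 0.0103]
orientation: [0.147, 3.138, 0.0]
force: [0.2, 0.7, -1.3]
opening: 0.036
gripper_force: 15.0
```

arm_command(
  deltas=[
    [[0,0,-0.05,0,0,0],[0,0,-0.05,0,0,0],[0,0,0,0,0,0],[0,0,0,0,0,0]],
  ],
)

```text
t: 9.18
tool_pos: [0.5725, -0.1412, 0.0098]
orientation: [0.146, 3.138, -0.0]
force: [-2.7, 1.4, 5.9]
opening: 0.0363
gripper_force: 15.0
```

Contact at 0.0098 as expected. Releasing and rising.

arm_command(
  deltas=[
    [[0,0,0,0,0,0],[0,0,0,0,0,0],[0,0,0,0,0,0],[0,0,0,0,0,0],[0,0,0,0,0,0],[0,0,0,0,0,0],[0,0,0,0,0,0],[0,0,0,0,0,0]],
  ],
  gripper=1,
)

```text
t: 9.85
tool_pos: [0.5723, -0.1411, 0.0093]
orientation: [0.147, 3.138, -0.0]
force: [-0.6, -0.0, -0.2]
opening: 0.0847
gripper_force: 0.0
```

arm_command(
  deltas=[
    [[0,0,0.5,0,0,0],[0,0,1,0,0,0],[0,0,2,0,0,0],[0,0,2.5,0,0,0],[0,0,2.5,0,0,0],[0,0,2.5,0,0,0],[0,0,3,0,0,0],[0,0,3,0,0,0],[0,0,2,0,0,0],[0,0,1,0,0,0],[0,0,0,0,0,0]],
  ],
)

```text
t: 10.77
tool_pos: [0.574, -0.1417, 0.2134]
orientation: [0.146, 3.132, -0.003]
force: [-0.0, -0.4, -0.4]
opening: 0.0933
gripper_force: 0.0
```

arm_command(
  deltas=[
    [[-0.7,2.42,0,0,0,-5],[-0.7,2.42,0,0,0,-5],[-0.7,2.42,0,0,0,-5],[-0.7,2.42,0,0,0,-5],[-0.7,2.42,0,0,0,-5],[-0.7,2.42,0,0,0,-5],[-0.7,2.42,0,0,0,-5],[-0.7,2.42,0,0,0,-5],[-0.7,2.42,0,0,0,-5],[-0.7,2.42,0,0,0,-5],[-0.7,2.42,0,0,0,-5],[-0.7,2.42,0,0,0,-5]],
  ],
)

```text
t: 11.77
tool_pos: [0.4868, 0.1502, 0.2073]
orientation: [-1.701, -2.639, 0.003]
force: [0.6, 0.3, 1.0]
opening: 0.093
gripper_force: 0.0
```

arm_command(
  deltas=[
    [[0,0,0,0,0,0],[0,0,0,0,0,0],[0,0,0,0,0,0],[0,0,0,0,0,0],[0,0,0,0,0,0]],
  ],
)

```text
t: 12.18
tool_pos: [0.4884, 0.1483, 0.2089]
orientation: [-1.696, -2.644, 0.001]
force: [-0.0, -0.4, -0.0]
opening: 0.0928
gripper_force: 0.0
```

```bash
python3 - <<'E'
from h import *
st(); im,m=snap('wrist','w1.png'); A,ma=snap('scene','s3.png'); B,mb=snap('side','b3.png')
import json; json.dump({k:np.array(v).tolist() for k,v in m.items()},open('w1.json','w'))
p=proj(m,[.487,.149,.095]);print(p); x,y=int(p[0])-75,int(p[1])-75; x=max(0,min(490,x));y=max(0,min(330,y));print(x,y)
c=cv2.resize(im[y:y+150,x:x+150],(600,600),interpolation=2)
d=cv2.resize(A[230:330,220:320],(200,200),interpolation=2);e=cv2.resize(B[180:280,300:400],(200,200),interpolation=2)
cv2.imwrite('pics/c6.png',np.hstack([c,np.vstack([d,e,d*0])]))
# yellow blob centroid of cap
h=cv2.cvtColor(im,cv2.COLOR_BGR2HSV);k=cv2.inRange(h,(18,150,120),(35,255,255))
n,l,s,ct=cv2.connectedComponentsWithStats(k);print([(s[i].tolist(),ct[i].round(1).tolist()) for i in range(1,n) if s[i][4]>300])
E
```

```text
t 12.18 pos [0.4884 0.1483 0.2089] yaw_y 24.63 z [-6.e-04 -4.e-04 -1.e+00] q [ 0.194 -0.108  1.746 -0.     1.504 -0.235] F [-0.  -0.4 -0. ] open 0.0928 gf 0.0
[318.24823121 233.63665744]
243 158
[([287, 197, 63, 66, 3102], [317.2, 229.2])]
```

View pics/c6.png

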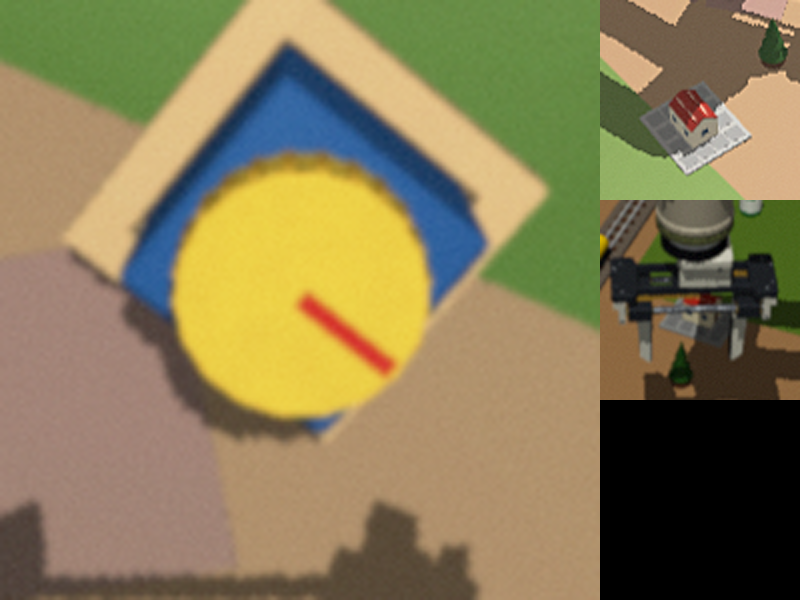

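The cottage stands upright on the plot. The cap's top circle spans columns 172–432 and rows 165–418 of the crop, so its centre is about (302,292).

```bash
python3 - <<'E'
from h import *; import json
m=json.load(open('w1.json'));w=lambda x,y:(x/4+243-.4,y/4+158-.4);g=lambda p,z:atz(m,*w(*p),z)[:2].round(4)
print('cap',g((302,292),.095),'L',g((172,292),.095),'R',g((432,292),.095)); a,b=g((300,298),.095),g((392,370),.095); print('stripe',np.degrees(np.arctan2(*(b-a)[::-1])))
print('stand',(g((65,240),.02)+g((550,188),.02))/2)
E
```

```text
cap [0.4858 0.1513] L [0.462  0.1404] R [0.5096 0.1622]
stripe -14.779560180119537
stand [0.48695 0.1503 ]
```

arm_command(
  deltas=[
    [[-0.14,0.17,-1,0,0,0],[0,0,-2,0,0,0],[0,0,-2.5,0,0,0],[0,0,-2.5,0,0,0],[0,0,-2.5,0,0,0],[0,0,-1.5,0,0,0],[0,0,-1,0,0,0],[0,0,-0.5,0,0,0],[0,0,-0.15,0,0,0],[0,0,0,0,0,0],[0,0,0,0,0,0],[0,0,0,0,0,0]],
  ],
)

```text
t: 13.33
tool_pos: [0.4879, 0.1512, 0.0742]
orientation: [1.695, 2.643, 0.002]
force: [-0.6, -1.1, 0.2]
opening: 0.0931
gripper_force: 0.0
```

arm_command(
  deltas=[
    [[0,0,0,0,0,0],[0,0,0,0,0,0],[0,0,0,0,0,0],[0,0,0,0,0,0],[0,0,0,0,0,0],[0,0,0,0,0,0],[0,0,0,0,0,0],[0,0,0,0,0,0],[0,0,0,0,0,0]],
  ],
  gripper=-1,
  squeeze=60,
)

```text
t: 14.08
tool_pos: [0.4869, 0.151, 0.0728]
orientation: [-1.696, -2.644, 0.0]
force: [-0.1, 0.1, 0.5]
opening: 0.0506
gripper_force: 60.0
```

```bash
python3 - <<'E'
from h import *
s=st();print(s['wrist_torque'])
E
```

```text
t 14.08 pos [0.4869 0.151  0.0728] yaw_y 24.65 z [-1.e-04 -0.e+00 -1.e+00] q [ 0.2    0.009  1.89  -0.     1.242 -0.23 ] F [-0.1  0.1  0.5] open 0.0506 gf 60.0
[-0.00473486 -0.12427391 -0.03804437]
```

arm_command(
  deltas=[
    [[0,0,0,0,0,3],[0,0,0,0,0,4],[0,0,0,0,0,4],[0,0,0,0,0,4],[0,0,0,0,0,3],[0,0,0,0,0,2],[0,0,0,0,0,0],[0,0,0,0,0,0]],
  ],
)

```text
t: 14.75
tool_pos: [0.4867, 0.1507, 0.0728]
orientation: [-1.213, -2.898, 0.001]
force: [-2.6, -2.8, 1.6]
opening: 0.0502
gripper_force: 60.0
```

```bash
python3 - <<'E'
from h import *
s=st();print(s['wrist_torque'])
A,ma=snap('scene','s4.png');B,mb=snap('side','b4.png')
cv2.imwrite('pics/c7.png',np.hstack([cv2.resize(A[155:245,290:380],(400,400),interpolation=2),cv2.resize(B[250:340,300:390],(400,400),interpolation=2)]))
E
```

```text
t 14.75 pos [0.4867 0.1507 0.0728] yaw_y 44.57 z [-5.e-04 -5.e-04 -1.e+00] q [ 0.2    0.009  1.891 -0.     1.243 -0.578] F [-2.6 -2.8  1.6] open 0.0502 gf 60.0
[-0.44313784  0.10171975 -0.21538105]
```

View pics/c7.png

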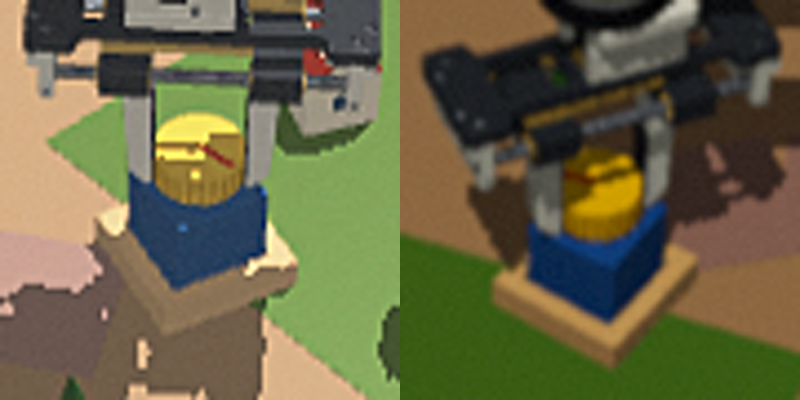

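```bash
python3 - <<'E'
from h import *
A=eyes.camera_model('scene');f=lambda x,y,s,ox,oy:atz(A,x/s+ox-.3,y/s+oy-.3,.095)[:2]
for a,b in [(f(289,77,2,190,150),f(299,88,2,190,150)),(f(200,146,4.444,290,155),f(232,166,4.444,290,155))]: print(a,b,np.degrees(np.arctan2(*(b-a)[::-1])))
im=cv2.imread('pics/s4.png');h=cv2.cvtColor(im,cv2.COLOR_BGR2HSV)
E
```

```text
[0.48692569 0.14878678] [0.5094929  0.14466097] -10.360566423341979
[0.48606781 0.15130578] [0.50974061 0.15363597] 5.621694024029446
```

The stripe turned with the gripper (about -12° to +6°), so there is no slip. Continuing.

arm_command(
  deltas=[
    [[0,0,0,0,0,4],[0,0,0,0,0,5],[0,0,0,0,0,5],[0,0,0,0,0,5],[0,0,0,0,0,5],[0,0,0,0,0,5],[0,0,0,0,0,4],[0,0,0,0,0,2],[0,0,0,0,0,0],[0,0,0,0,0,0]],
  ],
)

```text
t: 15.68
tool_pos: [0.4867, 0.1508, 0.0728]
orientation: [-0.286, -3.128, 0.0]
force: [-3.8, -2.6, 2.7]
opening: 0.0504
gripper_force: 60.0
```

```bash
python3 - <<'E'
from h import *
s=st();print(s['wrist_torque'])
E
```

```text
t 15.68 pos [0.4867 0.1508 0.0728] yaw_y 79.54 z [-4.e-04 -3.e-04 -1.e+00] q [ 0.2    0.009  1.891 -0.     1.243 -1.188] F [-3.8 -2.6  2.7] open 0.0504 gf 60.0
[-0.44507052  0.45059481 -0.326297  ]
```

arm_command(
  deltas=[
    [[0,0,0,0,0,3],[0,0,0,0,0,3],[0,0,0,0,0,2],[0,0,0,0,0,0],[0,0,0,0,0,0]],
  ],
)

```text
t: 16.1
tool_pos: [0.4868, 0.1509, 0.0728]
orientation: [-0.068, -3.141, 0.0]
force: [-3.7, -2.2, 3.9]
opening: 0.0506
gripper_force: 60.0
```

```bash
python3 - <<'E'
from h import *
s=st();print(s['wrist_torque'])
E
```

```text
t 16.1 pos [0.4868 0.1509 0.0728] yaw_y 87.51 z [-3.e-04 -1.e-04 -1.e+00] q [ 0.2    0.009  1.891 -0.     1.243 -1.327] F [-3.7 -2.2  3.9] open 0.0506 gf 60.0
[-0.49595066  0.47040153 -0.30604215]
```

arm_command(
  deltas=[
    [[0,0,0,0,0,3],[0,0,0,0,0,3],[0,0,0,0,0,3],[0,0,0,0,0,0],[0,0,0,0,0,0],[0,0,0,0,0,0]],
  ],
)

```text
t: 16.6
tool_pos: [0.4869, 0.151, 0.0729]
orientation: [0.178, -3.136, -0.0]
force: [-3.6, -2.6, 4.3]
opening: 0.0505
gripper_force: 60.0
```

```bash
python3 - <<'E'
from h import *
s=st();print(s['wrist_torque'])
A,ma=snap('scene','s5.png');B,mb=snap('side','b5.png')
cv2.imwrite('pics/c8.png',np.hstack([cv2.resize(A[155:245,290:380],(400,400),interpolation=2),cv2.resize(B[250:340,300:390],(400,400),interpolation=2)]))
E
```

```text
t 16.6 pos [0.4869 0.151  0.0729] yaw_y 96.51 z [-1.e-04  0.e+00 -1.e+00] q [ 0.2    0.009  1.89   0.     1.242 -1.484] F [-3.6 -2.6  4.3] open 0.0505 gf 60.0
[-0.41137658  0.56190816 -0.31300751]
```

View pics/c8.png

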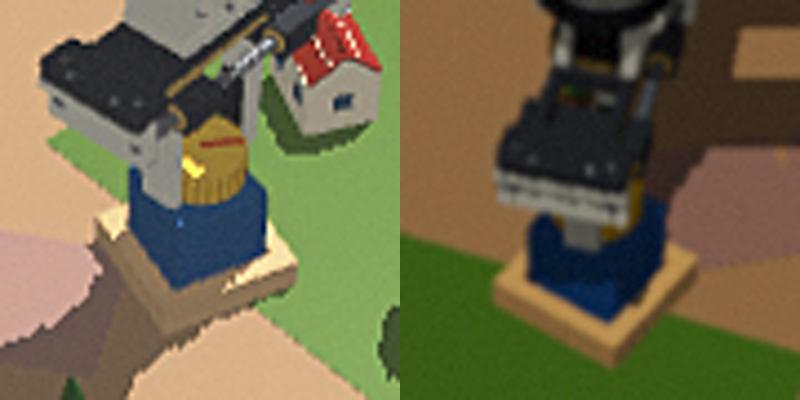

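```bash
python3 - <<'E'
from h import *
A=eyes.camera_model('scene');f=lambda x,y:atz(A,x/4.444+290-.3,y/4.444+155-.3,.095)[:2]
a,b=f(202,146),f(243,140);print(a,b,np.degrees(np.arctan2(*(b-a)[::-1])))
print('expect end', [((proj(A,[.487+.024*np.cos(t),.150+.024*np.sin(t),.095])+.3-[290,155])*4.444).round(0).tolist() for t in np.radians([40,50,60])], ((proj(A,[.487,.15,.095])+.3-[290,155])*4.444).round())
E
```

```text
[0.48681868 0.15214159] [0.49868894 0.17264152] 59.92749360504636
expect end [[242.0, 152.0], [242.0, 147.0], [241.0, 142.0]] [199. 148.]
```

The stripe is now at about 59°, so the cap has turned about 72° (1.25 rad). Testing with a small lift.

arm_command(
  deltas=[
    [[0,0,0.1,0,0,0],[0,0,0.1,0,0,0],[0,0,0.1,0,0,0],[0,0,0.1,0,0,0],[0,0,0.1,0,0,0],[0,0,0,0,0,0],[0,0,0,0,0,0]],
  ],
)

```text
t: 17.28
tool_pos: [0.487, 0.151, 0.078]
orientation: [-0.182, 3.136, 0.0]
force: [-0.4, -1.1, -0.3]
opening: 0.0503
gripper_force: 60.0
```

```bash
python3 - <<'E'
from h import *
s=st();print(s['wrist_torque'])
E
```

```text
t 17.28 pos [0.487 0.151 0.078] yaw_y 96.66 z [ 3.e-04  1.e-04 -1.e+00] q [ 0.2    0.002  1.887  0.     1.252 -1.487] F [-0.4 -1.1 -0.3] open 0.0503 gf 60.0
[-0.0173502   0.07245347  0.05454218]
```

Free: the cap weighs only about 0.5 N and the torque has gone. Raising it to about 20 mm clear.

arm_command(
  deltas=[
    [[0,0,0.2,0,0,0],[0,0,0.3,0,0,0],[0,0,0.4,0,0,0],[0,0,0.5,0,0,0],[0,0,0.5,0,0,0],[0,0,0.5,0,0,0],[0,0,0.4,0,0,0],[0,0,0.3,0,0,0],[0,0,0.1,0,0,0],[0,0,0,0,0,0],[0,0,0,0,0,0],[0,0,0,0,0,0]],
  ],
)

```text
t: 18.28
tool_pos: [0.4867, 0.1509, 0.1095]
orientation: [0.182, -3.136, 0.0]
force: [-0.0, 0.1, -0.3]
opening: 0.0508
gripper_force: 60.0
```

arm_command(
  deltas=[
    [[0,0,0,0,0,0],[0,0,0,0,0,0],[0,0,0,0,0,0],[0,0,0,0,0,0]],
  ],
)

```text
t: 18.62
tool_pos: [0.4869, 0.151, 0.1098]
orientation: [0.182, -3.136, 0.0]
force: [0.1, 0.1, -1.3]
opening: 0.0505
gripper_force: 60.0
```

```bash
python3 - <<'E'
from h import *
s=st();print(s['wrist_torque'])
A,ma=snap('scene','s6.png');B,mb=snap('side','b6.png')
cv2.imwrite('pics/c9.png',np.hstack([cv2.resize(A[140:320,230:410],(400,400),interpolation=2),cv2.resize(B[250:340,300:390],(400,400),interpolation=2)]))
E
```

```text
t 18.62 pos [0.4869 0.151  0.1098] yaw_y 96.65 z [-1.e-04 -0.e+00 -1.e+00] q [ 0.2   -0.034  1.861 -0.     1.315 -1.487] F [ 0.1  0.1 -1.3] open 0.0505 gf 60.0
[ 0.06410396 -0.12334922 -0.01917924]
```

View pics/c9.png

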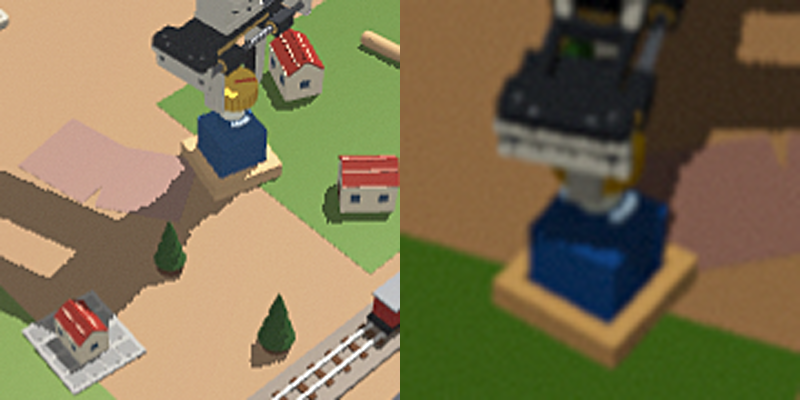

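The jar is seated with its white neck exposed, the cap is held level above it, the cottage is on the plot and the firs have not moved. Handing in.

```bash
python3 -c "
from h import *
print(ticket.close_job())"
```

```text
the job is handed in; nothing more can be done
None
```

The job is handed in with no verdict returned: the cottage stands upright on the plot, the cap came free after about 72° (1.25 rad) of turn, and the gripper holds it level about 20 mm above the jar, which stayed seated in its stand.

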